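# Load the dip stand and switch on its drive

### The arm

A 6-joint arm with a two-finger parallel gripper is mounted at the origin on the work surface. World frame = base frame: x ahead of the robot, y to its left, z up, the work surface at z = 0. Lengths are in m, angles in rad, forces in N, time in s.
With the tool pointing down it reaches from about 0.25 to 0.85 m from the base axis. Payload 12.5 kg.
Tool frame: the origin (TCP) lies at the very end of the fingers, on their centre line; the grasp point (between the pads) lies r.tcp_to_grasp behind it (r.tcp_to_grasp is the distance from the TCP to the grasp point, in m); z points along the fingers, y is the direction in which the jaws open and shut (so a half turn about z gives the same grasp; the last joint's range is limited). The gripper opens to 93 mm and grips with 3 to 60 N. Pads are 15 mm wide; open, the fingers measure 128 mm over their backs; the gripper's body (75 mm by 188 mm) begins 65 mm behind the grasp point.
Start: joints at [-1.279, 0.351, 1.652, -0, 1.139, -0.085], TCP at [0.202, -0.511, 0.219] pointing down, gripper open.
Joint ranges: [-2.75, 2.75], [-0.79, 2.1], [0.01, 2.65], [-1.57, 4.71], [0.07, 3.14], [-2.87, 2.87]. Speed limits (rad/s): [2.22, 2.22, 2.79, 3.14, 3.14, 3.14].

### API

Orientations are given as a rotation vector (axis times angle).
In Python, from workcell import r, get_image, get_calibration, finish_job gives the robot as it stands.
- The arm moves only by the shell command python3 -m creep 'ROWS' [OPENING]. ROWS is JSON, a list of rows, each a list of 4 numbers: the shift along the tool's x, y, z in m, then the turn about the tool's z in degrees. In form: [[tx, ty, tz, twist], ...]. A call has 1 to 8 rows; each row is the pose to reach, as a shift and turn from the pose measured when the call began, along the tool's axes at that moment; what a row does not reach only later rows make up. A row lasts 1/8 s, in which the tool goes at most 62.5 mm and 10.7 degrees, less where a joint would pass 70% of its speed; a pose out of reach is approached as far as the arm can. A call with a gripper value outside its range is refused whole. OPENING is the opening, from 0 (shut) to 1 (fully open), set as the call begins (- or left out, the last holds). The fingers move at their own pace and stop on an object; the grip force is fixed at half the most. Time passes only in rows, so rows that repeat a pose let the fingers close. It gives the time, the measured TCP pose, the force and the opening at its end, in the units of the state.
- r.sense(): the state, without advancing time (a new reading comes with each control period).
- get_image(name): name is "scene" or "top" or "wrist"; returns the picture (420x560x3 uint8, blue, green, red); there is no depth.
- get_calibration(name): a dict with "mtx" (3x3 intrinsics, pixels), "eye" and "rotation" of the camera in the world; the wrist camera has in their place "tool_from_camera" (4x4, takes a point from camera to tool coordinates, whose origin is the TCP and whose axes are the flange's). Camera axes: x right, y up, looking along -z (the intrinsics and any distortion apply to the point x, -y, -z); pixel columns grow to the right and rows downward; lengths in m; the calibration is good to about 2 mm. A picture is of the moment at which its call begins: read the wrist's pose just before it. get_calibration takes no time and is no camera call.
- finish_job(): hands the job in, once; it reports no verdict.
The state is a dict: "time": time; "q": joint angles; "joint_velocities": joint speeds; "effort": joint torques, N m; "tool_pos": TCP position; "orientation": TCP orientation; "ft_force": force on the tool from outside, world axes, zero at the start; "moment": the same for the moment, N m; "opening": finger opening in m.
Only numpy, scipy, OpenCV 4.12 (cv2) and the standard library are available. Lean on these libraries where they do the work, as an engineer would, in place of code of your own. Each camera call takes 0.05 s, during which the arm holds its last target. There are 200 camera calls.

### The job

Hang the slide basket on the dip stand's hook by the wire loop under its grip, with the drive still switched off, and let go so that it hangs freely and level. Then switch on the drive: on the console's sloping face, press the rotary handle in against its spring (it will not turn otherwise), turn it clockwise from the off mark (one pip) all the way to the on mark (two pips), and let it spring back out there. The basket must stay on the hook; do not shift the beaker, the slide box or the bottle.

Things in the scene. Friction and masses are not known exactly. Their poses are not given: they have to be found in the camera images.
- basket: Loose steel slide basket, about 0.25 kg: tray 56 (x) by 84 (y) by 30 mm with glass slides; 8 mm wire bail in its y-z plane, +-40 mm at the tray, +-26 mm at 104 mm height, blunt peak at y = 0. On the peak an upright white grip block, 14 (x) by 36 (y) mm, 114 to 158 mm high; take it across 36 mm. Opening under the bail: 38 to 108 mm height. Origin: centre of underside, z up.
- basket_grip (a point): Centre of the basket's white grip block, 138 mm above the underside; axes as the basket's (the block is 36 mm wide along y, 14 mm along x).
- bail_top (a point): Underside of the bail's peak, 108 mm above the basket's underside: the point that rests in the hook's saddle. Axes as the basket's.
- stand: Fixed dip stand: base plate 200 by 160 mm with drip tray (24 mm high), steel column (245 mm high, 100 mm from the origin along +x), and a hook of 10 mm rod that runs from the column towards -x, dips to the saddle above the origin and rises to a free tip. Origin: on the bench below the saddle; x points from tip to column, z up.
- hook_saddle (a point): Top of the rod at the hook's lowest point (saddle), 205 mm above the bench. Axes as the stand's.
- hook_tip (a point): Top of the hook's free, upturned tip: 28 mm from the saddle along the stand's -x and 20 mm higher. Nothing stands above it. The rod rises towards the column too: 12 mm at 35 mm from the saddle, 30 mm at 100 mm.
- console: Fixed white drive console, 150 (x) by 160 (y) mm, 55 mm high in front, 138 mm at the back: its top face slopes up along +x at 28 degrees, the normal leaning towards -x. Origin: centre of underside; face centre 98 mm above. One pip at the face's upper left (+y) marks off, two pips at the upper right (-y) mark on.
- handle_grip (a point): On the handle's axis, mid-height of its bar: grip here. z: turning axis, out of the sloping face; x: along the bar to its pointer end. Black bar 24 mm wide (y), 42 mm high (21 below to 21 above this point), 72 mm to the pointer end, 30 mm to the other, on a round skirt 72 mm wide whose top is 21 mm below this point and 22 mm above the face.
- handle_pointer (a point): Top of the handle's pointed end, 72 mm from the axis; it points at the off or on mark. Axes as handle_grip's.
- handle_turn (a joint): Angle of the rotary handle, clockwise seen from outside: 0 = off stop (pointer 0.7 rad to the left, +y, of straight up the slope), 1.4 = on stop (0.7 rad to the right). Locked within 0.1 rad of off unless pressed in; once turning it stays in by itself until about 1.3, where it springs out if not held in.
- handle_in (a joint): How far the handle is pressed in along its axis: 0 = out, 0.011 m = end stop. It needs at least 0.009 m to be free to turn; the spring takes 8 N at the start and about 13 N at the end.
- beaker: Bystander: glass beaker, 72 mm wide, 90 mm high, loose. Origin: centre of the underside.
- slidebox: Bystander: closed slide box, 62 by 92 by 42 mm, loose. Origin: centre of the underside.
- amber: Bystander: amber bottle with black cap, 68 mm wide, 160 mm high, loose. Origin: centre of the underside.

How it is judged:
By the outcome, as a careful person would: the job done as asked, in the order asked, and still so for the second after the job is handed in, with the robot touching nothing.
It also fails if it takes over 72 s, if anything falls off the work surface, if the arm or the gripper's body presses on something with over 40 N, if the wrist force passes 120 N, or if a joint passes its speed limit or range.

## Working session

There is one attempt and no reset: what is moved stays moved. The work goes in short steps, Python scripts to look and compute and a shell command to move; the robot and the scene stay as the last step left them, time stands still between calls to the robot, and variables do not carry over. Pictures are saved under pics/ and viewed, about 8 in all and at most 12, crops included, and the job is handed in when it is done.

```bash
ls; mkdir -p pics; python3 - <<'E'
from workcell import r,get_image,get_calibration
import cv2,numpy as np
print(r.sense(), r.tcp_to_grasp)
for n in("scene","top"):
    cv2.imwrite(f"pics/{n}0.png",get_image(n)); c=get_calibration(n); print(n,c)
print(get_calibration("wrist"))
E
```

```text
pics
{'time': 0.0, 'q': array([-1.27862011e+00,  3.51253567e-01,  1.65246487e+00,  1.37144054e-05,
        1.13909878e+00, -8.46120754e-02]), 'joint_velocities': array([-0.0002137 ,  0.00058407, -0.00062798, -0.00065064,  0.00162241,
       -0.00103136]), 'effort': array([-1.54511490e-04, -4.97327864e+01, -2.85253394e+01,  6.99122250e-02,
        2.56850675e-02, -1.15701928e-04]), 'tool_pos': array([ 0.20227989, -0.51105838,  0.21807644]), 'orientation': array([-3.08481010e+00, -5.88125592e-01,  1.79744384e-04]), 'ft_force': array([ 0.32786165, -0.97237483, -0.3066963 ]), 'moment': array([ 0.03371013, -0.03157596,  0.00300112]), 'opening': 0.0931961524878291} 0.0188
scene {'mtx': array([[392.15053912,   0.        , 272.10780005],
       [  0.        , 392.15053912, 200.37962693],
       [  0.        ,   0.        ,   1.        ]]), 'eye': array([1.23702062, 0.60174871, 0.8405675 ]), 'rotation': array([0.44617622, 1.05591922, 2.13487854])}
top {'mtx': array([[443.45265677,   0.        , 276.69159227],
       [  0.        , 443.45265677, 209.45408028],
       [  0.        ,   0.        ,   1.        ]]), 'eye': array([ 0.51160412, -0.00544618,  1.13733608]), 'rotation': array([ 0.07660106, -0.07425401, -1.56537936])}
{'mtx': array([[312.73796789,   0.        , 279.33915158],
       [  0.        , 312.73796789, 208.24418671],
       [  0.        ,   0.        ,   1.        ]]), 'tool_from_camera': array([[-8.07479079e-04,  9.53821773e-01,  3.00372058e-01,
         8.38327539e-02],
       [ 9.99998823e-01,  3.78358646e-04,  1.48679413e-03,
        -6.56184622e-04],
       [ 1.30448825e-03,  3.00372905e-01, -9.53820956e-01,
        -1.66865040e-01],
       [ 0.00000000e+00,  0.00000000e+00,  0.00000000e+00,
         1.00000000e+00]])}
```

View pics/scene0.png

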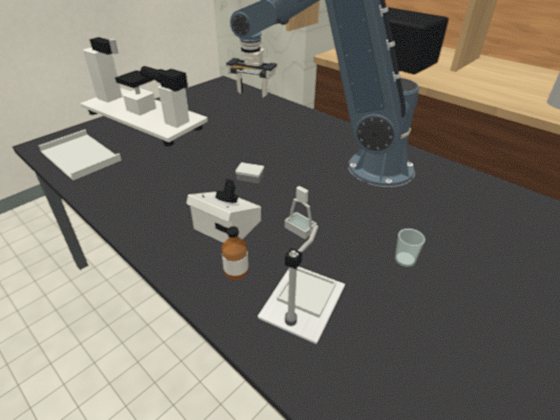

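View pics/top0.png

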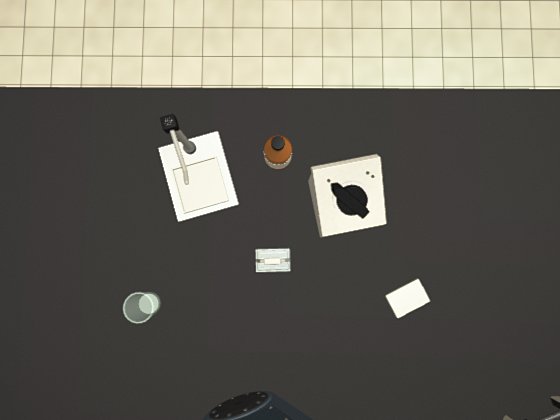

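```bash
cat > h.py <<'E'
import numpy as np,cv2
from scipy.spatial.transform import Rotation as R
from workcell import r,get_image,get_calibration
def cam(n,s=None):
    c=get_calibration(n)
    if n!="wrist": return c["mtx"],np.array(c["eye"]),R.from_rotvec(c["rotation"]).as_matrix()
    s=s or r.sense(); Rt=R.from_rotvec(s["orientation"]).as_matrix(); T=c["tool_from_camera"]
    return c["mtx"],s["tool_pos"]+Rt@T[:3,3],Rt@T[:3,:3]
def ray(c,u,v):
    K,e,M=c; d=M@np.array([(u-K[0,2])/K[0,0],-(v-K[1,2])/K[1,1],-1]); return e,d/np.linalg.norm(d)
def plane(c,u,v,z):
    e,d=ray(c,u,v); return e+d*(z-e[2])/d[2]
def proj(c,p):
    K,e,M=c; q=M.T@(np.array(p)-e); return K[0,0]*q[0]/-q[2]+K[0,2], K[1,1]*q[1]/q[2]+K[1,2]
def tri(*rs):
    A=sum(np.eye(3)-np.outer(d,d) for e,d in rs); b=sum((np.eye(3)-np.outer(d,d))@e for e,d in rs); return np.linalg.solve(A,b)
E
python3 - <<'E'
import cv2,numpy as np
t=cv2.imread('pics/top0.png');s=cv2.imread('pics/scene0.png')
def crop(i,x,y,w,h): return cv2.resize(i[y:y+h,x:x+w],(400,300),interpolation=cv2.INTER_CUBIC)
A=np.hstack([crop(t,140,105,140,105),crop(t,250,145,140,105+0)])
B=np.hstack([crop(s,240,180,120,90),crop(s,180,165,80,60)])
B=np.hstack([crop(s,250,180,120,90),crop(t,240,235,60,45)])
cv2.imwrite('pics/c1.png',np.vstack([A,B]))
E
```

```text
(no output)
```

View pics/c1.png

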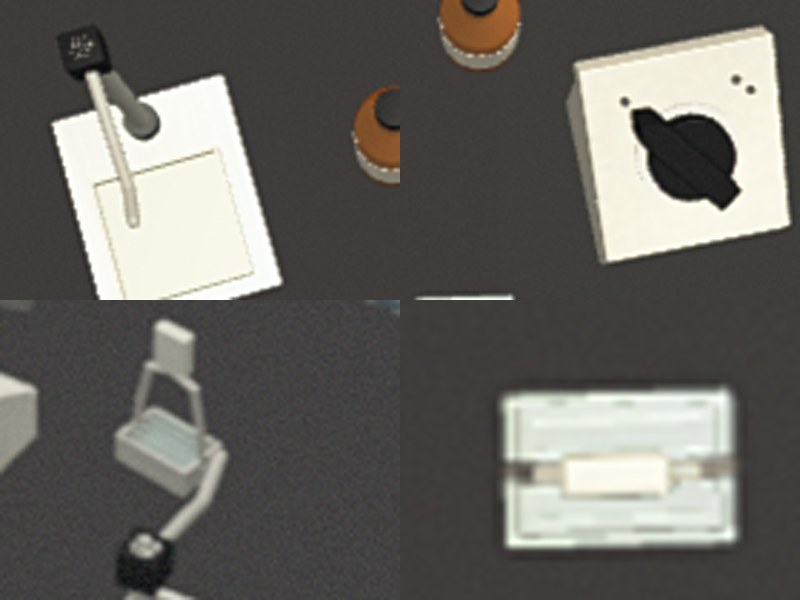

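```bash
python3 - <<'E'
from h import *
t=cam("top");s=cam("scene")
P=lambda x,y,z:plane(t,140+.35*x,105+.35*y,z)
tip=P(133,222,.225); print("tip",tip, "proj scene",proj(s,tip)); 
print("cap",P(83,50,.26),"foot",P(147,122,.02))
a,b,c,d=[P(*q,.012) for q in((52,122),(98,300),(223,75),(282,283))]
print("yaw stand", [np.degrees(np.arctan2(*(q[:2][::-1]))) for q in(a-b,c-d)])
G=lambda x,y,z:plane(t,240+.15*(x-400),235+.15*(y-300),z)
print("grip",G(615,475,.158), "tray", G(505,548,.03),G(737,543,.03),G(505,390,.03),G(735,388,.03))
C=lambda x,y,z:plane(t,250+.35*(x-400),145+.35*y,z)
f=[C(603,263,.055),C(788,226,.055),C(770,30,.138),C(575,65,.138)]; print("console",f)
e=f[0]-f[1]; print("yaw",np.degrees(np.arctan2(-e[0],e[1])),np.degrees(np.arctan2(*(f[3]-f[2])[:2])))
print("skirt",C(690,155,.12),"pointer",C(640,112,.165))
print("scene tip tri",tri(ray(t,186.5,182.7),ray(s,250+.3*219,180+.3*(455-300))))
print("scene grip top tri",tri(ray(t,272.3,261.2),ray(s,250+.3*176,180+.3*(325-300))))
E
```

```text
tip [0.65468149 0.18378609 0.225     ] proj scene (np.float64(315.687484612209), np.float64(224.43951840929972))
cap [0.7723217  0.21491882 0.26      ] foot [0.77764113 0.21587645 0.02      ]
yaw stand [np.float64(15.854046767952708), np.float64(16.424258775147145)]
grip [0.49179836 0.00548548 0.158     ] tray [0.46211465 0.04761475 0.03      ] [ 0.46431826 -0.03851066  0.03      ] [0.52054763 0.04812293 0.03      ] [ 0.5216476  -0.03769753  0.03      ]
console [array([ 0.54880412, -0.11199463,  0.055     ]), array([ 0.5810569 , -0.27035839,  0.055     ]), array([ 0.73301754, -0.23867795,  0.138     ]), array([ 0.70396267, -0.08229795,  0.138     ])]
yaw 11.511572932393612 -10.525340560080814
skirt [ 0.63403868 -0.17638025  0.12      ] pointer [ 0.66202819 -0.13047591  0.165     ]
scene tip tri [0.65552303 0.18496987 0.21971534]
scene grip top tri [0.49109139 0.00641698 0.16144634]
```

The top and scene views agree. Basket grip is at (0.492, 0.006), and the hook saddle is at about (0.682, 0.190) with yaw 16°. The handle axis is at about (0.623, -0.179) with console yaw 11°.

```bash
cat > go.py <<'E'
import sys
from h import *
# target TCP x y z heading(deg of tool x) -> shift in tool axes and twist
x,y,z,h=map(float,sys.argv[1:5]); s=r.sense(); M=R.from_rotvec(s["orientation"]).as_matrix()
a=np.degrees(np.arctan2(M[1,0],M[0,0])); print("heading",a.round(2),"tilt",M[:,2].round(4),"t",s["time"],"tcp",s["tool_pos"].round(4),"F",s["ft_force"].round(1),"q",s["q"].round(2),"open",round(s["opening"],4))
print("shift mm",(1000*M.T@(np.array([x,y,z])-s["tool_pos"])).round(1),"twist",round(a-h,2))
E
python3 go.py .492 .0055 .22 1
```

```text
heading 21.59 tilt [-3.e-04  1.e-03 -1.e+00] t 0.1 tcp [ 0.2023 -0.5111  0.2182] F [ 0.1 -0.1  0.7] q [-1.28  0.35  1.65  0.    1.14 -0.08] open 0.0929
shift mm [ 459.4 -373.8   -1.4] twist 20.59
```

```bash
python3 -m creep '[[0.046,-0.037,0,3],[0.092,-0.075,0,6],[0.138,-0.112,0,9],[0.184,-0.15,0,12],[0.23,-0.187,0,15],[0.276,-0.224,0,18],[0.322,-0.262,0,20],[0.368,-0.3,0,20.6]]' 1; python3 go.py .492 .0055 .22 1
```

```text
time: 1.1
tool_pos: [0.4347, -0.0949, 0.2185]
orientation: [-3.141, -0.026, 0.0]
ft_force: [1.0, -0.0, -0.3]
opening: 0.0932
heading 0.94 tilt [-2.e-04  9.e-04 -1.e+00] t 1.1 tcp [ 0.4347 -0.0949  0.2185] F [ 1.  -0.  -0.3] q [-0.32  0.16  1.91  0.    1.08  1.23] open 0.0932
shift mm [ 59.  -99.4  -1.4] twist -0.06
```

```bash
python3 -m creep '[[0.02,-0.033,0,0],[0.04,-0.066,0,0],[0.059,-0.0995,0,0],[0.059,-0.0995,0,0],[0.059,-0.0995,0,0]]'; python3 - <<'E'
from h import *
import cv2
s=r.sense(); i=get_image("wrist"); cv2.imwrite("pics/w1.png",i); c=cam("wrist",s)
print(s["tool_pos"],"pred grip top",proj(c,(.492,.0055,.158)))
E
python3 go.py .492 .0055 .119 1
```

```text
time: 1.72
tool_pos: [0.4916, 0.0053, 0.2183]
orientation: [-3.141, -0.026, 0.001]
ft_force: [-0.6, -0.2, 0.3]
opening: 0.0929
[0.49160586 0.0053069  0.21831826] pred grip top (np.float64(280.25516666804987), np.float64(222.44663528381932))
heading 0.92 tilt [-8.e-04  8.e-04 -1.e+00] t 1.775 tcp [0.4916 0.005  0.2184] F [-1.2 -0.6  0.3] q [-0.08  0.25  1.8   0.    1.1   1.47] open 0.0932
shift mm [ 0.5 -0.4 99.4] twist -0.08
```

View pics/w1.png

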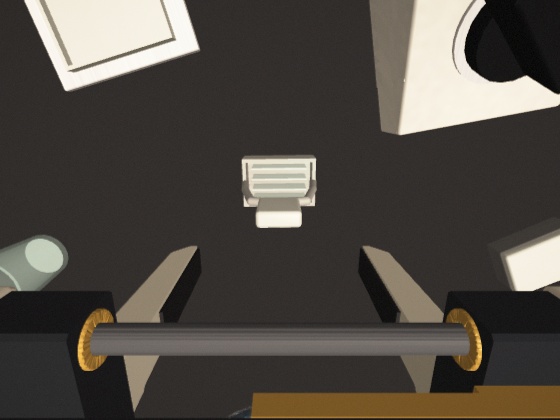

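The wrist view shows the grip's top face centred at about (279, 220), against a predicted (280, 222). It is well aligned, so I'll descend and grip.

```bash
python3 -m creep '[[0.001,0,0.03,0],[0.001,0,0.06,0],[0.001,0,0.085,0],[0.001,0,0.098,0],[0.001,0,0.098,0]]' 1; python3 -m creep '[[0,0,0,0],[0,0,0,0],[0,0,0,0],[0,0,0,0],[0,0,0,0],[0,0,0,0]]' 0; python3 go.py .492 .0055 .119 1
```

```text
time: 2.4
tool_pos: [0.4922, 0.0046, 0.1202]
orientation: [-3.141, -0.024, 0.003]
ft_force: [-0.0, 0.0, 0.4]
opening: 0.0933
time: 3.15
tool_pos: [0.4922, 0.0047, 0.1202]
orientation: [-3.141, -0.024, 0.003]
ft_force: [-0.5, 0.9, 0.3]
opening: 0.0376
heading 0.88 tilt [-1.8e-03  9.0e-04 -1.0e+00] t 3.15 tcp [0.4922 0.0047 0.1202] F [-0.5  0.9  0.3] q [-0.09  0.38  1.89  0.    0.87  1.47] open 0.0376
shift mm [-0.2 -0.8  1.2] twist -0.12
```

```bash
python3 -m creep '[[0,0,0,0],[0,0,-0.01,0],[0,0,-0.04,0],[0,0,-0.075,0],[0,0,-0.11,0],[0,0,-0.132,0],[0,0,-0.132,0],[0,0,-0.132,0]]' 0;  python3 go.py .615 .171 .252 16
```

```text
time: 4.15
tool_pos: [0.4919, 0.0046, 0.2513]
orientation: [-3.14, -0.024, 0.005]
ft_force: [0.1, -0.5, -2.4]
opening: 0.0356
heading 0.88 tilt [-0.0031  0.001  -1.    ] t 4.15 tcp [0.4919 0.0046 0.2513] F [ 0.1 -0.5 -2.4] q [-0.09  0.21  1.75  0.    1.18  1.47] open 0.0356
shift mm [ 125.6 -164.5   -0.9] twist -15.12
```

```bash
python3 -m creep '[[0.02,-0.03,0,-3],[0.042,-0.06,0,-6],[0.064,-0.09,0,-9],[0.088,-0.12,0,-12],[0.11,-0.148,0,-15],[0.1256,-0.1645,0,-15.1],[0.1256,-0.1645,0,-15.1],[0.1256,-0.1645,0,-15.1]]' 0; python3 - <<'E'
from h import *
s=r.sense(); i=get_image("wrist"); 
j=get_image("scene"); cr=lambda a,x,y,w,h:cv2.resize(a[y:y+h,x:x+w],(400,400),interpolation=cv2.INTER_CUBIC)
t=get_image("top")
cv2.imwrite("pics/p2.png",np.hstack([cr(j,250,160,100,100),cr(t,150,120,100,100)])); cv2.imwrite("pics/w2.png",i)
c=cam("wrist",s)
for n,k in(("wrist",c),("scene",cam("scene")),("top",cam("top"))): print(n,proj(k,(.6547,.184,.225)),proj(k,(.6817,.19,.205)))
E
python3 go.py .6817 .190 .252 16
```

```text
time: 5.15
tool_pos: [0.6143, 0.1704, 0.2502]
orientation: [-3.11, -0.436, 0.008]
ft_force: [-0.7, 0.2, -1.6]
opening: 0.0361
wrist (np.float64(277.7438553516444), np.float64(178.65864380727987)) (np.float64(280.4012636064782), np.float64(131.00119590120693))
scene (np.float64(315.7525874551035), np.float64(224.48381515295085)) (np.float64(310.0142700959901), np.float64(237.40642691930117))
top (np.float64(186.44738094914078), np.float64(182.6907889265392)) (np.float64(185.84604271263896), np.float64(171.60224160056046))
heading 15.94 tilt [-3.4e-03  8.0e-04 -1.0e+00] t 5.3 tcp [0.6146 0.1703 0.2511] F [ 0.5 -0.7 -1.5] q [0.2  0.49 1.37 0.   1.29 1.49] open 0.0357
shift mm [69.9 -0.5 -1.1] twist -0.06
```

View pics/w2.png

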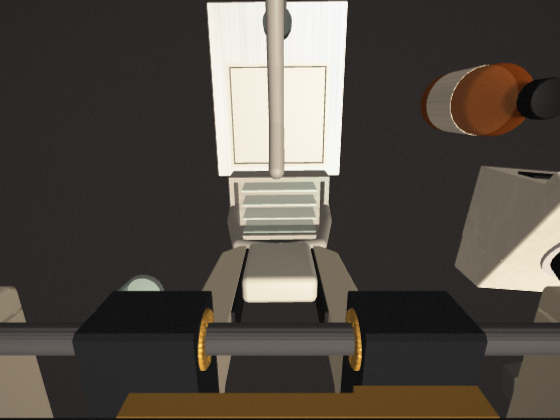

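View pics/p2.png

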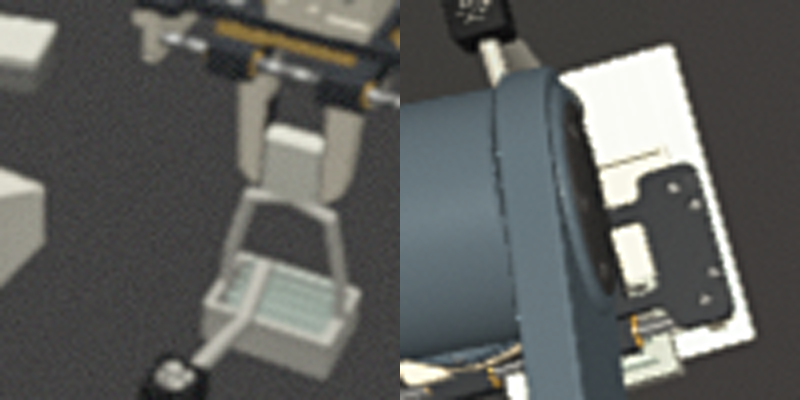

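Wrist view: the hook tip is at (277, 178), as predicted, and the rod is parallel to the tool x axis. The basket is centred on it, so I'll thread it on.

```bash
python3 -m creep '[[0.012,-0.001,0,0],[0.026,-0.001,0,0],[0.04,-0.001,0,0],[0.055,-0.001,0,0],[0.066,-0.001,0,0],[0.07,-0.001,0,0],[0.07,-0.001,0,0]]' 0; python3 go.py .6817 .190 .219 16
```

```text
time: 6.18
tool_pos: [0.6818, 0.1905, 0.2507]
orientation: [-3.11, -0.435, 0.005]
ft_force: [-0.1, -0.5, -1.1]
opening: 0.0359
heading 15.94 tilt [-3.6e-03  8.0e-04 -1.0e+00] t 6.175 tcp [0.6818 0.1905 0.2507] F [-0.1 -0.5 -1.1] q [0.21 0.63 1.14 0.   1.38 1.5 ] open 0.0359
shift mm [-0.1  0.5 31.7] twist -0.06
```

```bash
python3 -m creep '[[0,0,0.01,0],[0,0,0.02,0],[0,0,0.027,0],[0,0,0.031,0],[0,0,0.032,0],[0,0,0.032,0]]' 0; python3 -m creep '[[0,0,0.001,0],[0,0,0.002,0],[0,0,0.002,0]]' 0; python3 - <<'E'
from h import *
s=r.sense(); j=get_image("scene"); w=get_image("wrist")
cv2.imwrite("pics/p3.png",np.hstack([cv2.resize(j[180:280,250:350],(400,400),interpolation=cv2.INTER_CUBIC),w[:400,80:480]]))
E
python3 go.py .6817 .190 .217 16
```

```text
time: 6.92
tool_pos: [0.6824, 0.1909, 0.2198]
orientation: [-3.109, -0.435, 0.001]
ft_force: [2.7, 2.4, 4.5]
opening: 0.0361
time: 7.3
tool_pos: [0.6829, 0.1912, 0.2193]
orientation: [-3.109, -0.435, -0.003]
ft_force: [-0.0, 2.5, 8.4]
opening: 0.0358
heading 15.94 tilt [ 0.0015  0.0025 -1.    ] t 7.4 tcp [0.6829 0.1912 0.2192] F [0.3 1.7 8.1] q [0.21 0.65 1.18 0.   1.31 1.5 ] open 0.0361
shift mm [-1.5  0.8  2.2] twist -0.06
```

View pics/p3.png

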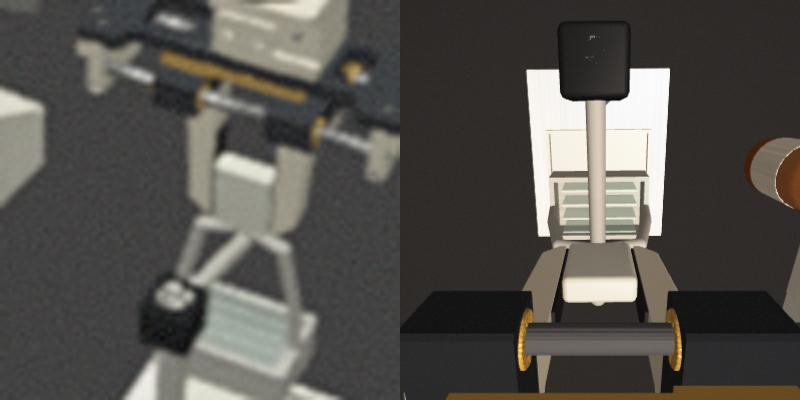

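The bail rests in the saddle, with an 8 N upward reaction and the rod visible passing under the grip. I'll ease the load and release.

```bash
python3 -m creep '[[0,0,-0.0015,0],[0,0,-0.0015,0]]' 0; python3 -m creep '[[0,0,0,0],[0,0,0,0],[0,0,0,0],[0,0,0,0],[0,0,0,0]]' 0.7;  python3 -m creep '[[0,0,-0.01,0],[0,0,-0.03,0],[0,0,-0.06,0],[0,0,-0.09,0],[0,0,-0.12,0],[0,0,-0.12,0]]' 0.7; python3 - <<'E'
from h import *
j=get_image("scene"); w=get_image("wrist")
cv2.imwrite("pics/p4.png",np.hstack([cv2.resize(j[180:280,250:350],(400,400),interpolation=cv2.INTER_CUBIC),w[:400,80:480]]))
E
python3 go.py .62 -.02 .34 16; python3 go.py .623 -.179 .20 54.6
```

```text
time: 7.65
tool_pos: [0.6825, 0.1909, 0.2202]
orientation: [-3.109, -0.435, -0.001]
ft_force: [-0.4, 0.2, -0.4]
opening: 0.0355
time: 8.28
tool_pos: [0.6825, 0.1909, 0.2202]
orientation: [-3.109, -0.435, -0.001]
ft_force: [-0.1, 0.4, -0.5]
opening: 0.0649
time: 9.02
tool_pos: [0.6831, 0.1908, 0.3434]
orientation: [-3.109, -0.435, -0.009]
ft_force: [0.3, -0.0, -0.3]
opening: 0.0651
heading 15.94 tilt [-3.0e-04  1.8e-03 -1.0e+00] t 9.125 tcp [0.6823 0.1907 0.3397] F [ 0.6 -0.5 -0.8] q [0.21 0.59 1.   0.   1.56 1.5 ] open 0.0652
shift mm [-117.8  185.4   -0.7] twist -0.06
heading 15.94 tilt [-3.0e-04  1.8e-03 -1.0e+00] t 9.125 tcp [0.6823 0.1907 0.3397] F [ 0.6 -0.5 -0.8] q [0.21 0.59 1.   0.   1.56 1.5 ] open 0.0652
shift mm [-158.6  339.4  139.1] twist -38.66
```

View pics/p4.png

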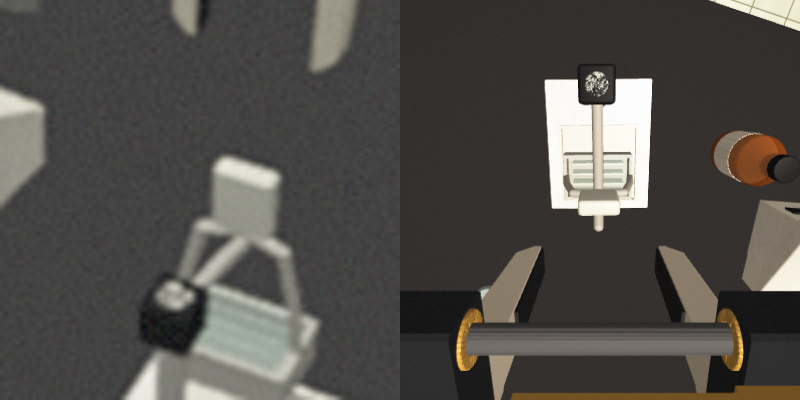

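The basket hangs on the hook, level in both views, with the tip protruding at (598, 225). Next I'll move over to the handle.

```bash
python3 -m creep '[[-0.02,0.042,0,-5],[-0.04,0.084,0,-10],[-0.06,0.128,0,-15],[-0.08,0.17,0,-20],[-0.1,0.213,0,-25],[-0.12,0.257,0,-30],[-0.14,0.3,0,-35],[-0.159,0.339,0.02,-38.7]]' 0.7; python3 -m creep '[[0,0,0,0],[0,0,0,0]]' 0.7; python3 go.py .623 -.179 .22 54.6
```

```text
time: 10.12
tool_pos: [0.6221, -0.1806, 0.3186]
orientation: [-2.789, -1.444, -0.001]
ft_force: [1.7, 0.0, -0.2]
opening: 0.0653
time: 10.38
tool_pos: [0.622, -0.1801, 0.318]
orientation: [-2.788, -1.443, -0.0]
ft_force: [-0.1, 0.2, -0.0]
opening: 0.0651
heading 54.72 tilt [-8.0e-04  2.2e-03 -1.0e+00] t 10.375 tcp [ 0.622  -0.1801  0.318 ] F [-0.1  0.2 -0. ] q [-0.35  0.46  1.24  0.    1.44  0.26] open 0.0651
shift mm [ 1.4  0.3 98. ] twist 0.12
```

```bash
cat > hd.py <<'E'
from h import *
def handle(phi,press=0,C=(.642,-.1765),yaw=11.):
    Z=R.from_euler('z',yaw,degrees=True).as_matrix(); a=np.radians(28)
    n=Z@[-np.sin(a),0,np.cos(a)]; u=Z@[np.cos(a),0,np.sin(a)]; y=Z@[0,1.,0]
    d=np.cos(.7-phi)*u+np.sin(.7-phi)*y
    g=np.array([*C,.098])+n*(.043-press); return g,n,d
E
python3 - <<'E'
from hd import *
s=r.sense(); w=get_image("wrist"); c=cam("wrist",s); g,n,d=handle(0)
print(g,np.degrees(np.arctan2(d[1],d[0])))
w2=w.copy()
for k in(-.03,0,.072):
    p=proj(c,g+.021*n+k*d); print(p); cv2.circle(w2,(int(p[0]),int(p[1])),2,(0,0,255),-1)
cv2.imwrite("pics/w5.png",w2)
E
```

```text
[ 0.62218362 -0.18035191  0.13596675] 54.64994114050607
(np.float64(274.96117194750013), np.float64(218.61668062228125))
(np.float64(274.7002407786727), np.float64(197.72231320741483))
(np.float64(273.9408169712163), np.float64(136.91056684573044))
```

View pics/w5.png

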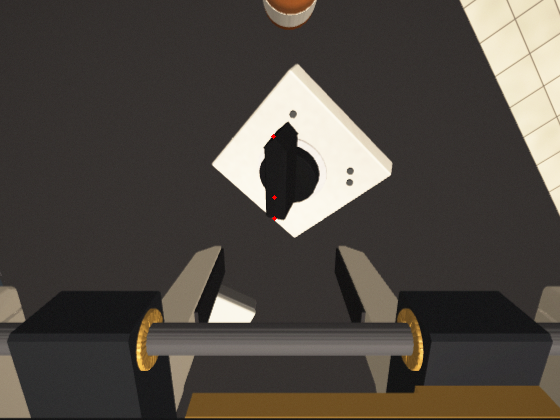

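```bash
python3 - <<'E'
import cv2,numpy as np
w=cv2.imread("pics/w5.png")[110:235,225:345]
w=(255*np.clip(w/255./.5,0,1)**.6).astype(np.uint8)
cv2.imwrite("pics/w5c.png",cv2.resize(w,None,fx=4.8,fy=4.8,interpolation=cv2.INTER_CUBIC))
E
```

```text
(no output)
```

View pics/w5c.png

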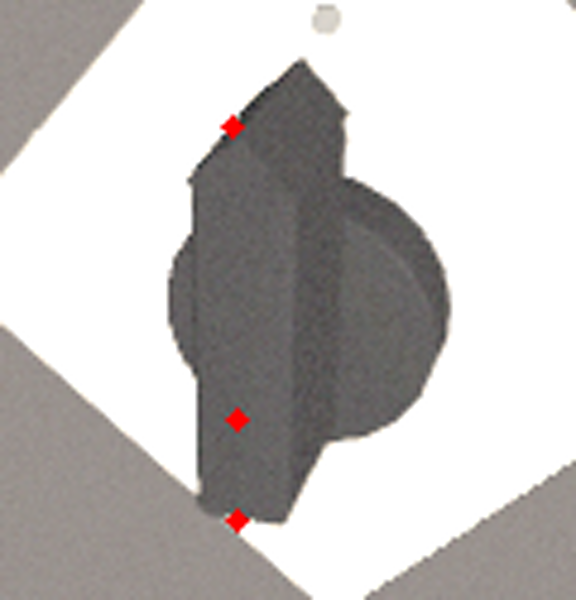

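The crop puts the bar's top face at x 197–295 of the crop, about 2 mm to the tool's +y side of my prediction. I'll correct for that and descend over the bar.

```bash
python3 go.py .6197 -.1822 .140 54.6; python3 -m creep '[[-0.003,-0.001,0.04,0],[-0.003,-0.001,0.08,0],[-0.003,-0.001,0.12,0],[-0.003,-0.001,0.15,0],[-0.003,-0.001,0.167,0],[-0.003,-0.001,0.177,0],[-0.003,-0.001,0.178,0],[-0.003,-0.001,0.178,0]]' 0.7;  python3 go.py .6197 -.1822 .140 54.6
```

```text
heading 54.77 tilt [ 1.0e-04  1.9e-03 -1.0e+00] t 10.425 tcp [ 0.6223 -0.1797  0.3185] F [ 0.   0.5 -0.2] q [-0.35  0.46  1.24  0.    1.44  0.26] open 0.065
shift mm [ -3.8  -0.5 178.5] twist 0.17
time: 11.42
tool_pos: [0.6203, -0.1814, 0.1415]
orientation: [-2.789, -1.445, -0.003]
ft_force: [-0.0, 0.0, -1.0]
opening: 0.0651
heading 54.77 tilt [ 0.0014  0.0014 -1.    ] t 11.425 tcp [ 0.6203 -0.1814  0.1415] F [-0.  0. -1.] q [-0.36  0.6   1.45  0.    1.08  0.26] open 0.0651
shift mm [-1.   0.   1.5] twist 0.17
```

```bash
python3 -m creep '[[0,0,0.001,0],[0,0,0.001,0],[0,0,0.001,0],[0,0,0.001,0],[0,0,0.001,0]]' 0.3;  python3 go.py .6197 -.1822 .140 54.6;  python3 -m creep '[[0,0,0,0],[0,0,0,0],[0,0,0,0],[0,0,0,0]]' 0;  python3 go.py .6197 -.1822 .140 54.6
```

```text
time: 12.05
tool_pos: [0.6195, -0.1809, 0.1405]
orientation: [-2.787, -1.444, -0.001]
ft_force: [-5.7, 3.5, 5.2]
opening: 0.0284
heading 54.77 tilt [-7.0e-04  2.4e-03 -1.0e+00] t 12.05 tcp [ 0.6195 -0.1809  0.1405] F [-5.7  3.5  5.2] q [-0.36  0.6   1.46  0.    1.08  0.26] open 0.0284
shift mm [-0.9  0.9  0.5] twist 0.17
time: 12.55
tool_pos: [0.6194, -0.1809, 0.1406]
orientation: [-2.787, -1.444, -0.0]
ft_force: [-4.0, 1.4, 3.7]
opening: 0.0276
heading 54.77 tilt [-0.001   0.0025 -1.    ] t 12.55 tcp [ 0.6194 -0.1809  0.1406] F [-4.   1.4  3.7] q [-0.36  0.6   1.46  0.    1.08  0.26] open 0.0276
shift mm [-0.9  1.   0.6] twist 0.17
```

```bash
python3 -m creep '[[0.001,0.001,0.003,0],[0.002,0.002,0.006,0],[0.003,0.003,0.009,0],[0.004,0.004,0.011,0],[0.004,0.004,0.011,0]]' 0;  python3 go.py .6197 -.1822 .140 54.6
```

```text
time: 13.18
tool_pos: [0.6246, -0.1799, 0.1307]
orientation: [-2.787, -1.444, 0.001]
ft_force: [-10.8, 2.5, 13.5]
opening: 0.0273
heading 54.78 tilt [-0.0018  0.0025 -1.    ] t 13.175 tcp [ 0.6246 -0.1799  0.1307] F [-10.8   2.5  13.5] q [-0.35  0.62  1.45  0.    1.07  0.26] open 0.0273
shift mm [-4.7 -2.7 -9.3] twist 0.18
```

```bash
python3 -m creep '[[0.0005,0.0005,0.001,3],[0.0005,0.0005,0.001,6],[0.0005,0.0005,0.001,10],[0,0.001,0.001,14],[0,0.001,0.001,18],[0,0.001,0.001,18]]' 0;  python3 go.py .6246 -.181 .1307 54.6
```

```text
time: 13.92
tool_pos: [0.6246, -0.1804, 0.1313]
orientation: [-2.978, -0.989, 0.004]
ft_force: [-14.7, 4.1, 20.0]
opening: 0.0258
heading 36.74 tilt [-0.0035  0.0026 -1.    ] t 13.925 tcp [ 0.6246 -0.1804  0.1313] F [-14.7   4.1  20. ] q [-0.35  0.62  1.45  0.    1.08  0.58] open 0.0258
shift mm [-0.3  0.5  0.6] twist -17.86
```

```bash
python3 -m creep '[[0,0,0,4],[0,0,0,8],[0,0,0,12],[0,0,0,16],[0,0,0,20],[-0.001,0.001,0,24],[-0.001,0.001,0,26],[-0.001,0.001,0,26]]' 0;  python3 go.py .6246 -.181 .1307 11; python3 - <<'E'
from h import *
w=get_image("wrist")
cv2.imwrite("pics/w6.png",w)
E
```

```text
time: 14.92
tool_pos: [0.6242, -0.181, 0.1319]
orientation: [-3.123, -0.293, 0.006]
ft_force: [-7.6, 5.5, 8.9]
opening: 0.0236
heading 10.73 tilt [-0.0041  0.004  -1.    ] t 14.925 tcp [ 0.6242 -0.181   0.1319] F [-7.6  5.5  8.9] q [-0.35  0.62  1.45  0.    1.08  1.03] open 0.0236
shift mm [0.4 0.1 1.2] twist -0.27
```

View pics/w6.png

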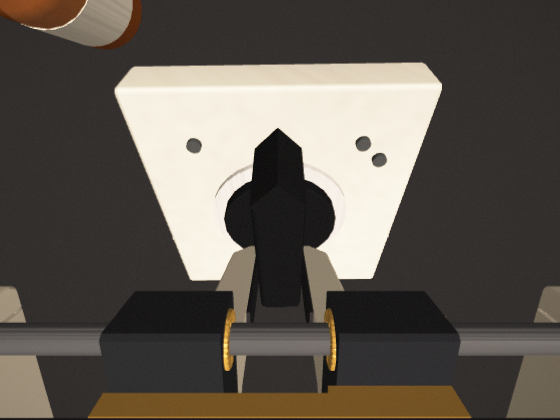

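The handle follows and its pointer is now straight up the slope, halfway. I'll continue to the on stop.

```bash
python3 -m creep '[[0,0,0.0005,4],[0,0,0.0005,8],[0,0,0.0005,12],[0,0,0.0005,16],[0,0.0005,0.001,20],[0,0.001,0.001,24],[0,0.001,0.001,28],[0,0.001,0.001,28]]' 0; python3 go.py .6246 -.181 .1307 -33; python3 -m creep '[[0,0,0,4],[0,0,0,8],[0,0,0,12],[0,0,0,16],[0,0,0,18],[0,0,0,18]]' 0; python3 go.py .6246 -.181 .1307 -33; python3 -c "
from h import *; print(r.sense()['moment'])"
```

```text
time: 15.98
tool_pos: [0.6244, -0.181, 0.1316]
orientation: [-3.101, 0.471, 0.008]
ft_force: [-6.4, 7.0, 10.8]
opening: 0.026
heading -17.27 tilt [-0.0042  0.0057 -1.    ] t 15.975 tcp [ 0.6244 -0.181   0.1316] F [-6.4  7.  10.8] q [-0.36  0.62  1.44  0.    1.08  1.51] open 0.026
shift mm [ 0.2 -0.   0.9] twist 15.73
time: 16.73
tool_pos: [0.6242, -0.1808, 0.1323]
orientation: [-2.99, 0.95, 0.01]
ft_force: [-7.8, 1.7, 9.1]
opening: 0.0268
heading -35.27 tilt [-0.0045  0.0061 -1.    ] t 16.725 tcp [ 0.6242 -0.1808  0.1323] F [-7.8  1.7  9.1] q [-0.36  0.62  1.44  0.    1.08  1.83] open 0.0268
shift mm [ 0.4 -0.1  1.6] twist -2.27
[1.09922228 0.95387369 0.50201426]
```

```bash
python3 -m creep '[[0,0,0,2],[0,0,0,4],[0,0,0,5],[0,0,0,5]]' 0; python3 go.py .6246 -.181 .1307 -33;  python3 -c "
from h import *; print(r.sense()['moment'])"; python3 -m creep '[[0,0,-0.001,0],[0,0,-0.001,0],[0,0,-0.001,0],[0,0,-0.001,0]]' 0.65; python3 -m creep '[[0,0,-0.03,-5],[0,0,-0.08,-5],[0,0,-0.13,-5],[0,0,-0.18,-5],[0,0,-0.18,-5],[0,0,-0.18,-5]]' 0.65; python3 - <<'E'
from hd import *
s=r.sense(); w=get_image("wrist"); c=cam("wrist",s)
cv2.imwrite("pics/w7.png",w)
g,n,d=handle(1.4); print([proj(c,g+.021*n+k*d) for k in(-.03,0,.072)])
t=get_image("top");j=get_image("scene"); cv2.imwrite("pics/t7.png",t);cv2.imwrite("pics/s7.png",j)
gam=lambda a:(255*np.clip(a/255./.5,0,1)**.6).astype(np.uint8)
A=gam(cv2.resize(w[90:240,200:350],(400,400),interpolation=cv2.INTER_CUBIC))
B=cv2.resize(j[180:280,250:350],(400,400),interpolation=cv2.INTER_CUBIC)
cv2.imwrite("pics/p7.png",np.hstack([A,B]))
E
python3 go.py .6246 -.181 .1307 -33
```

```text
time: 17.23
tool_pos: [0.6235, -0.1804, 0.1326]
orientation: [-2.947, 1.078, 0.013]
ft_force: [-8.5, 2.4, 9.3]
opening: 0.0272
heading -40.18 tilt [-0.0063  0.0065 -1.    ] t 17.225 tcp [ 0.6235 -0.1804  0.1326] F [-8.5  2.4  9.3] q [-0.36  0.62  1.45  0.    1.08  1.91] open 0.0272
shift mm [ 1.2 -0.2  1.9] twist -7.18
[1.10192149 1.3272685  1.03621091]
time: 17.73
tool_pos: [0.6237, -0.1804, 0.1334]
orientation: [-2.947, 1.078, 0.013]
ft_force: [-0.7, -0.5, -0.0]
opening: 0.0594
time: 18.48
tool_pos: [0.6246, -0.1814, 0.3124]
orientation: [-2.99, 0.948, 0.014]
ft_force: [-0.5, -0.3, -0.5]
opening: 0.0598
[(np.float64(287.75115179614374), np.float64(219.0617583368681)), (np.float64(287.03956639543884), np.float64(198.1132611369146)), (np.float64(284.9550586266226), np.float64(136.74704266886673))]
heading -35.18 tilt [-0.0084  0.0075 -0.9999] t 18.625 tcp [ 0.6244 -0.1814  0.3118] F [ 0.3 -0.2 -1.4] q [-0.36  0.48  1.24  0.    1.44  1.83] open 0.0604
shift mm [  1.9  -0.2 181.1] twist -2.18
```

View pics/p7.png

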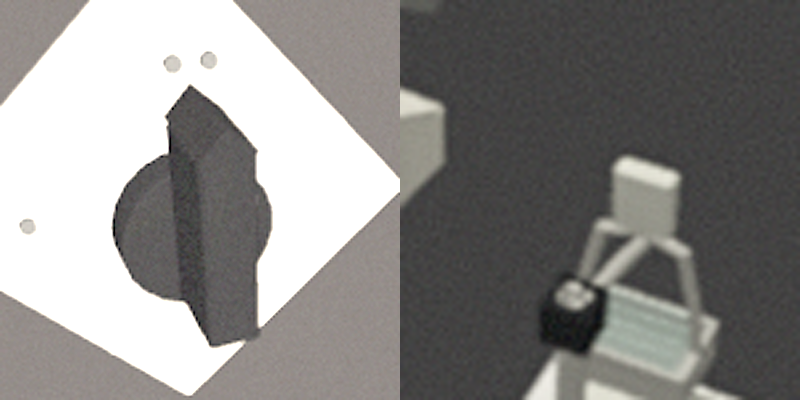

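```bash
python3 - <<'E'
from hd import *
s=r.sense(); c=cam("wrist",s)
for p in(0,.011):
    g,n,d=handle(1.4,p); y=np.cross(n,d); print(p,[np.round(proj(c,g+.021*n+k*d+q*y),1) for k in(-.03,.04) for q in(-.012,.012)])
a=cv2.imread("pics/top0.png").astype(int);b=cv2.imread("pics/t7.png").astype(int)
a2=cv2.imread("pics/scene0.png").astype(int);b2=cv2.imread("pics/s7.png").astype(int)
for k,(x,y,w,h),A,B in(("beaker",(118,285,48,42),a,b),("box",(380,272,55,52),a,b),("amber",(258,130,40,44),a,b),("amber s",(215,225,40,60),a2,b2),("beaker s",(390,225,40,45),a2,b2),("box s",(230,160,40,25),a2,b2)):
    D=np.abs(A-B)[y:y+h,x:x+w].max(2); print(k,(D>60).sum(),D.mean().round(1))
E
```

```text
0 [array([297.4, 216.3]), array([277.7, 221.7]), array([297. , 163.5]), array([274.4, 168.7])]
0.011 [array([293.8, 210.7]), array([274.5, 215.8]), array([292.9, 158.4]), array([270.9, 163.3])]
beaker 0 2.5
box 2345 88.1
amber 0 2.2
amber s 0 4.2
beaker s 0 3.7
box s 0 4.1
```

```bash
python3 -c "
from workcell import finish_job
print(finish_job())"
```

```text
the job is handed in; nothing more can be done
None
```

The basket hangs on the dip stand's hook by its wire loop, and the drive handle is turned to the on mark. I handed the job in at about 18.7 s.

**Basket:** I gripped the white block, threaded the bail over the hook tip and lowered it into the saddle. The reaction there was about 8 N; I eased that off before letting go. The scene view after release and again at the end shows it hanging level on the hook.

**Handle:** I gripped the bar, pressed it in about 11 mm along its axis and turned it clockwise until the moment rose at the stop. Then I released it and backed off.
- The final wrist view shows the pointer at the two pips.
- The bar's corners lie within about 2 px of where they should be with the handle sprung out at 1.4 rad. Pressed in, they would be off by 3 to 6 px.
- The tool can only point straight down, so I turned the handle with the gripper vertical rather than along the tilted axis.

**Bystanders:** the beaker and bottle are unchanged in both the top and scene views. The slide box is unchanged in the scene view, but its patch in the last top view differed, most likely because the arm covered it, so that check is inconclusive. At the end the gripper was open and well clear, and the force readings were near zero.

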